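# Hang the tack hammer in its notched ring

## Robot

A 6-joint arm with a two-finger parallel gripper is mounted at the origin on a cart in front of the work surface, level with it; the furniture and walls round the work are solid. World frame = base frame: x ahead of the robot, y to its left, z up, the work surface at z = 0. Lengths are in mm, angles in rad, forces in N, time in s.
With the tool pointing down it reaches from about 275 to 1000 mm from the base axis. Payload 8.4 kg.
Tool frame: the origin (TCP) lies at the very end of the fingers, on their centre line; the grasp point (between the pads) lies 19 mm behind it (r.tcp_to_grasp is the distance from the TCP to the grasp point, in mm); z points along the fingers, y is the line along which they close (so a half turn about z gives the same grasp; the last joint's range is limited). The gripper opens to 85 mm and grips with 20 to 120 N. Pads are 22 mm wide; open, the fingers measure 114 mm over their backs; the gripper's body (76 mm by 85 mm) begins 54 mm behind the grasp point. The pads swing forward as they close: fully open they stand 13 mm farther back than shut.
Start: joints at [1.167, 0.353, 1.633, -0, 1.155, -0.002], TCP at [244.421, 575.227, 231.281] pointing down, gripper open.
Joint ranges: [-2.63, 2.63], [-0.92, 2.1], [0.06, 2.66], [-1.3, 4.44], [0, 2.69], [-3.02, 3.02]. Speed limits (rad/s): [2.22, 2.22, 2.79, 3.14, 3.14, 3.14].

## Interface

Orientations are given as [roll, pitch, yaw] about the fixed x, y, z axes, in that order (R = Rz(yaw) Ry(pitch) Rx(roll)).
In Python, from rig import r gives the robot as it stands. The module is installed in compiled form; this text tells all that it offers.
- The arm moves only by the tool play_rows, never from a script. Its argument "rows" is a list of rows, each an object with "dp": the shift along the tool's x, y, z in units of 40 mm (1.0 is 40 mm), a list of three; "turn": the turn, a rotation vector about the tool's x, y, z in units of 6 degrees (1.0 is 6 degrees), a list of three; "fingers": the closure, from 0 (fully open) to 1 (shut). In form: [{"dp": [tx, ty, tz], "turn": [wx, wy, wz], "fingers": fingers}, ...]. A call has 1 to 5 rows; each row shifts and turns the commanded pose from where the row before left it, along the tool's axes as they then stand; what a row does not reach is not made up. A row lasts 1/12 s, in which the tool goes at most 41.7 mm and 7.16 degrees, less where a joint would pass 70% of its speed; a pose out of reach is approached as far as the arm can. A call is refused whole if a number of a shift passes 1 or a number of a turn 1, either way. A call with a gripper value outside its range is refused whole. The fingers move at their own pace and stop on an object; "force" is the grip in N (left out, the last holds). Time passes only in rows, so rows that do not move let the fingers close. It gives the time, the measured TCP pose, the force, the opening and the grip force at its end, in the units of the state.
- r.sense(): the state, without advancing time (a new reading comes with each control period).
- r.grab_frame(name): name is "scene" or "top"; returns a dict with "pixels" (384x512x3 uint8, red, green, blue), "fx", "fy", "cx", "cy" (pixels), "pose" (4x4, takes a point from camera to world coordinates). Camera axes: x right, y down, z forward; pixel columns grow to the right and rows downward; lengths in mm; the calibration is good to about 2 mm. A picture is of the moment at which its call begins. There is no depth.
- r.sign_off(): hands the job in; it is judged then, once.
The state is a dict: "clock": time; "qpos": joint angles; "qvel": joint speeds; "joint_efforts": joint torques, N m; "eef_pos": TCP position; "tcp_rot": TCP orientation; "contact_force": force on the tool from outside, world axes, zero at the start; "wrist_torque": the same for the moment, N m; "opening": opening from 0.0 (shut) to 1.0 (fully open); "grasp_force": force on a finger pad.
Only numpy, scipy, OpenCV 4.12 (cv2) and the standard library are available. Lean on these libraries where they do the work, as an engineer would, in place of code of your own. Each camera call takes 0.05 s, during which the arm holds its last target. There are 200 camera calls.

## Task

Take the steel-headed tack hammer out of the wooden rack and lower it, handle first, through the ring of the steel holder. Under light downward pressure turn it until the cross bar under its head drops into the collar's slot and the flange lies flush on the collar; never force it. Let go of it there, and leave the wooden mallet standing in the rack.

Things in the scene. Friction and masses are not known exactly. Their poses are not given: they have to be found in the camera images.
- hammer: Tack hammer, 0.2 to 0.35 kg, upright in either socket of the rack. Origin: centre of the butt (lower end); z up the handle, x along the head. Round wooden handle 18 mm in diameter, tapering to 14 mm over the last 9 mm. All heights in these notes are from the butt. Half a turn about z changes nothing for the job.
- head_mid (a point): Centre of the hammer's steel head, 130 mm above the butt on the handle's axis. Head 118 to 142 mm high; its middle block has flat sides 20 mm apart (across y) from x = -23 to +27 mm; its ends reach x = -39 and +41 mm. Best gripped across the flat sides from above, at about 134 mm.
- cross_bar (a point): Middle of the underside of the hammer's steel cross bar, 93 mm above the butt on the handle's axis. The bar is 36 mm long along the hammer's x (in line with the head), 7 mm wide, 7 mm high.
- flange (a point): Centre of the underside of the hammer's round flange, 103 mm above the butt, on the handle's axis. Flange 31 mm in diameter and 5 mm thick; above it a neck 16 mm in diameter leads to the head.
- mallet: Wooden mallet upright in the other socket: handle like the hammer's, no cross bar or flange; barrel-shaped head 42 mm in diameter and 76 mm long with two brass bands, its top 147 mm above the butt. Origin: centre of the butt. It stays where it is.
- rack: Fixed wooden block 60 x 190 x 62 mm (x, y, z) with two sockets 21 mm in diameter and 50 mm deep, 55 mm either side of its middle along its y. Origin: centre of its underside, on the table. The tools' butts stand 12 mm above the table; their heads point roughly along its x.
- holder: Fixed steel tool holder. Origin: on the table under the ring's axis, z up. Base plate 130 x 100 x 8 mm; a post 66 mm from that axis along +x and an arm, neither above 106 mm, carry a ring 50 mm in outer diameter with a through bore 21.6 mm in diameter, and on it a collar. More than 50 N between hammer and holder is forcing.
- ring_top (a point): Centre of the collar's flat top, 125 mm above the table. Bore 21.6 mm; a slot 11 mm wide, 12 mm deep crosses it. Its angle is locked and not measured: within 0.7 rad either way of the holder's x axis. Off the slot the bar rests on the flat top, flange 10 mm up; over it the hammer sinks until the flange lies on the collar. Rigid, no spring.

How it is judged:
By the outcome, as a careful person would: the job done as asked, in the order asked, and still so for the second after the job is handed in, with the robot touching nothing.
It also fails if it takes over 67 s, if anything falls off the work surface, if the arm or the gripper's body presses on something with over 40 N, if the wrist force passes 120 N, or if a joint passes its speed limit or range.

## Working session

There is one attempt and no reset: what is moved stays moved. The work goes in short steps, Python scripts to look and compute and a tool call to move; the robot and the scene stay as the last step left them, time stands still between calls to the robot, and variables do not carry over. Pictures are saved under pics/ and viewed, at most 10 in all, crops included, and the job is handed in when it is done.

Besides the shell and the picture viewer there is one more tool, called after ">>>" as name(argument=value, ...) on one line, values as JSON. play_rows: Moves the arm, as the interface text tells. Its arguments: {"type":"object","properties":{"rows":{"type":"array"},"force":{"type":"number"}},"required":["rows"]}

```bash
mkdir -p pics
cat > h.py <<'E'
import numpy as np, cv2, json
from rig import r
def grab(n,tag):
    f=r.grab_frame(n); f['pose']=np.array(f['pose'],float); cv2.imwrite(f'pics/{tag}.png',f['pixels'][:,:,::-1]); return f
def ray(f,u,v):
    d=np.array([(u-f['cx'])/f['fx'],(v-f['cy'])/f['fy'],1.]); return f['pose'][:3,3],f['pose'][:3,:3]@d
def onz(f,u,v,z):
    o,d=ray(f,u,v); return o+d*(z-o[2])/d[2]
def proj(f,p):
    q=f['pose'][:3,:3].T@(np.array(p)-f['pose'][:3,3]); return q[0]/q[2]*f['fx']+f['cx'],q[1]/q[2]*f['fy']+f['cy']
E
python3 - <<'E'
from h import *
a=grab('scene','s1');b=grab('top','t1')
for f in(a,b):print(f['fx'],f['cx'],f['cy'],f['pose'].round(3).tolist())
print(r.sense())
E
```

```text
363.06782762971136 257.4680540537679 194.81656235643848 [[0.818, -0.33, 0.471, 109.522], [-0.575, -0.435, 0.693, -558.955], [-0.024, -0.838, -0.546, 578.556], [0.0, 0.0, 0.0, 1.0]]
424.9936773147451 256.1376492173322 194.87544411243093 [[-0.027, -0.997, 0.073, 452.541], [-0.999, 0.028, 0.018, 35.101], [-0.02, -0.072, -0.997, 975.879], [0.0, 0.0, 0.0, 1.0]]
{'clock': 0.1, 'qpos': array([ 1.16657418e+00,  3.53554935e-01,  1.63404168e+00,  2.79028444e-05,
        1.15517571e+00, -2.38845816e-03]), 'qvel': array([-6.14306002e-04, -1.65325208e-03, -2.46550488e-03, -2.66576700e-05,
       -1.49815157e-04, -9.43593856e-04]), 'joint_efforts': array([-3.62754827e-04, -6.06360555e+01, -3.42822504e+01, -1.77811302e-05,
        3.89715191e-03,  2.11336510e-05]), 'eef_pos': array([244.26695278, 574.848085  , 230.65944398]), 'tcp_rot': array([-3.14041305e+00, -2.83315756e-05,  2.73974767e+00]), 'contact_force': array([-0.14938531,  0.20549935,  0.6603459 ]), 'wrist_torque': array([-0.02015058, -0.00456848,  0.01423313]), 'grasp_force': 0.0, 'opening': 0.9998598221770376}
```

View pics/s1.png

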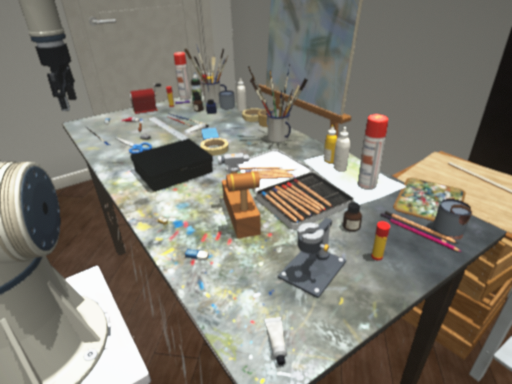

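View pics/t1.png

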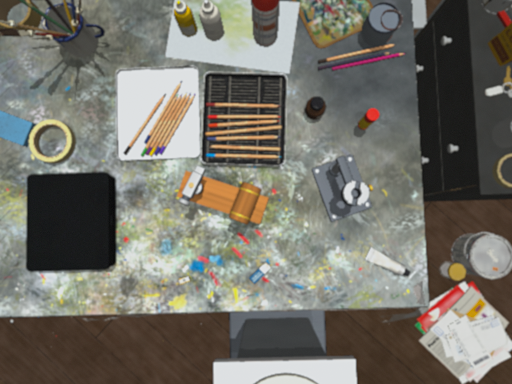

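The top view shows the hammer at about (193,185), the mallet at (247,203) and the holder's ring at (353,193). I'll take enlarged crops to measure from.

Run:
```python
import cv2,numpy as np
t=cv2.imread('pics/t1.png');s=cv2.imread('pics/s1.png')
a=cv2.resize(t[155:230,170:280],(792,540),interpolation=3)
cv2.imwrite('pics/c1.png',a)
b=cv2.resize(t[150:225,305:380],(400,400),interpolation=3);c=cv2.resize(s[210:300,270:360],(400,400),interpolation=3)
cv2.imwrite('pics/c2.png',np.hstack([b,c]))
```

```text
(no output)
```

View pics/c1.png

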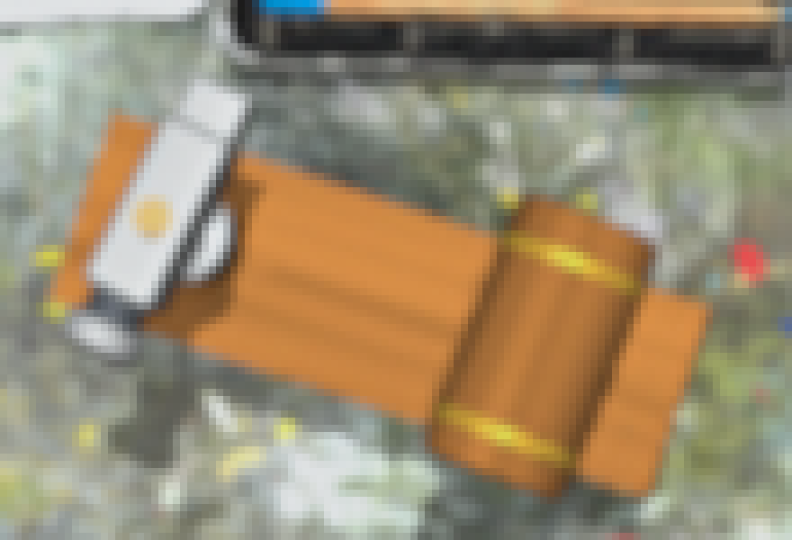

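View pics/c2.png

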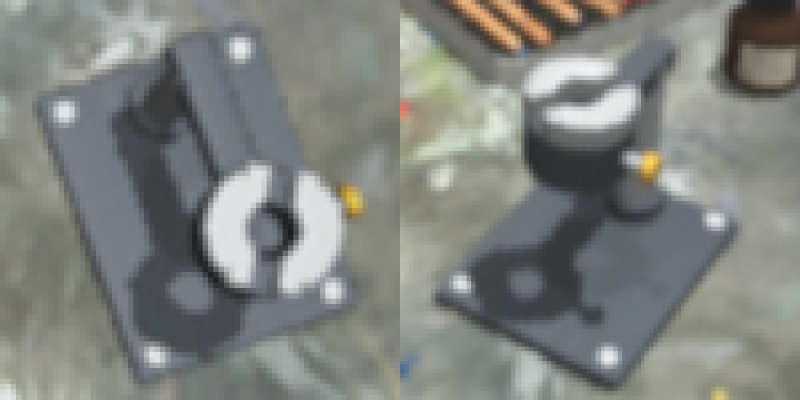

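The crops show the hammer's eye dot at c1 (153,217). Its block ends are at (207,130) and (125,293), with +x up the image. In c2 the white collar is split by a nearly vertical slot, centred at about (270,229).

Run:
```python
from h import *
f=grab('top','t2');g=grab('scene','s2')
c=lambda x,y,s,ox,oy:((x+.5)/s-.5+ox,(y+.5)/s-.5+oy)
P=lambda x,y:onz(f,*c(x,y,7.2,170,155),154)
dot=P(153,217);print('dot',dot.round(1))
A=[P(180,118),P(240,140),P(92,280),P(158,305)]
print(np.round(A,1)); 
for i,j in((2,0),(3,1)):
    d=A[i*0+j]-A[i];print(np.linalg.norm(d),np.arctan2(d[1],d[0]))
print('block mid',np.mean(A,0))
# collar
def collar(f,box,th):
    x0,y0,x1,y1=box;im=f['pixels'].astype(float);k=6
    up=cv2.resize(im[y0:y1,x0:x1],None,fx=k,fy=k,interpolation=2)
    m=(up.min(2)>th).astype(np.uint8);n,l,st,ce=cv2.connectedComponentsWithStats(m)
    idx=[i for i in range(1,n) if st[i,4]>k*k*15];print([(st[i].tolist(),ce[i].round().tolist()) for i in idx])
    pieces=[]
    for i in idx:
        v,u=np.nonzero(l==i); pieces.append(np.array([onz(f,(a+.5)/k-.5+x0,(b+.5)/k-.5+y0,125)[:2] for a,b in zip(u[::3],v[::3])]))
    return pieces
for fr,b,th in((f,(340,178,373,208),150),(g,(294,218,330,244),150)):
    ps=collar(fr,b,th); 
    al=np.vstack(ps).astype(np.float32); (cc,rad)=cv2.minEnclosingCircle(al); print('circ',cc,rad)
    el=cv2.fitEllipse(cv2.convexHull(al));print('ell',el)
    if len(ps)==2:
        d=ps[0].mean(0)-ps[1].mean(0); print('slot ang',np.arctan2(-d[0],d[1]), 'mid',(ps[0].mean(0)+ps[1].mean(0))/2)
# base plate pins
q=[onz(f,*c(x,y,400/75,305,150),8) for x,y in((63,111),(240,47),(156,356),(332,290))];q=np.array(q);print(q.round(1),q.mean(0))
d=q[0]+q[1]-q[2]-q[3];print('holder ang',np.arctan2(d[1],d[0]))
# hammer dot in scene view expected
print(proj(g,[*dot[:2],154]))
s=g['pixels'];x,y=map(int,proj(g,[*dot[:2],154]))
cv2.imwrite('pics/c3.png',cv2.resize(s[y-25:y+60,x-30:x+60][:,:,::-1],None,fx=6,fy=6,interpolation=3));print(x-30,y-25)
```

```text
dot [535.9 176.4 154. ]
[[562.7 168.6 154. ]
 [556.2 152.4 154. ]
 [519.3 193.2 154. ]
 [512.  175.4 154. ]]
49.861751977386575 -0.515411058042452
49.80733752089566 -0.4798858473821267
block mid [537.55035986 172.42881842 154.        ]
[([21, 15, 75, 138, 6285], [56.0, 81.0]), ([104, 25, 75, 149, 7041], [144.0, 102.0])]
circ (510.1683349609375, -153.212158203125) 30.87885856628418
ell ((510.6875915527344, -152.0047149658203), (51.049930572509766, 61.23151779174805), 131.3810577392578)
slot ang -0.2676177327471395 mid [ 512.93935567 -149.97297129]
[([0, 21, 151, 135, 6645], [66.0, 63.0]), ([51, 66, 127, 63, 4707], [122.0, 101.0])]
circ (501.4010314941406, -150.96865844726562) 43.92124938964844
ell ((502.5717468261719, -152.32933044433594), (53.163902282714844, 85.57259368896484), 107.17916870117188)
slot ang 0.026638983148646475 mid [ 506.97587312 -152.2052117 ]
[[ 575.3  -87.     8. ]
 [ 600.7 -163.8    8. ]
 [ 469.3 -122.6    8. ]
 [ 495.3 -198.3    8. ]] [ 535.15561855 -142.90112197    8.        ]
holder ang 0.3199765759821555
(np.float64(232.89754729837065), np.float64(154.30038824268738))
202 129
```

View pics/c3.png

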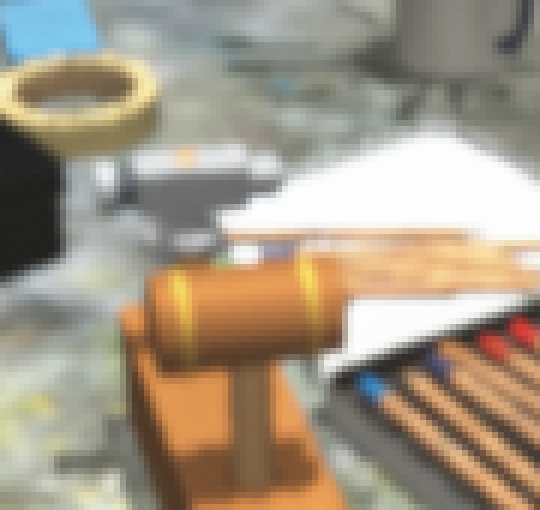

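The scene crop shows the hammer's dot at (232.8,154.8) against a prediction of (232.9,154.3), so the axis at (536,176) is confirmed. Next I'll get the slot angle and ring centre from a polar brightness profile.

```bash
cat > slot.py <<'E'
from h import *
def slot(f,c0):
    im=f['pixels'].astype(np.float32).min(2)
    def samp(c,rr,th):
        u=np.array([proj(f,[c[0]+a*np.cos(t),c[1]+a*np.sin(t),125]) for a in rr for t in th],np.float32)
        return cv2.remap(im,u[:,0].reshape(len(rr),-1).copy(),u[:,1].reshape(len(rr),-1).copy(),1)
    th=np.arange(0,2*np.pi,np.pi/90);rr=np.arange(14,22,1.)
    b=samp(c0,rr,th).mean(0); w=np.clip(170-b,0,None)
    out=[]
    for lo in(-.6,np.pi-.6):
        k=np.abs((th-lo-.9+np.pi)%(2*np.pi)-np.pi)<1.0
        z=(w[k]*np.exp(1j*th[k])).sum();out.append(round(float(np.angle(z)),3))
    return b[::6].round().astype(int).tolist(),out
E
python3 - <<'E'
from slot import *
f=grab('top','t3');g=grab('scene','s3')
c=lambda x,y,s,ox,oy:((x+.5)/s-.5+ox,(y+.5)/s-.5+oy)
a=onz(f,*c(273,230,400/75,305,150),125);b=onz(f,*c(270,229,400/75,305,150),125)
s=400/90
e=onz(g,*c(583-400,92,s,270,210),125)
print(a,b,e)
for fr in(f,g):print(slot(fr,a[:2]));print(slot(fr,b[:2]))
E
```

```text
[ 513.25602557 -149.07879174  125.        ] [ 513.66352926 -147.97604699  125.        ] [ 511.24673611 -152.11126002  125.        ]
([142, 209, 221, 222, 222, 222, 222, 222, 221, 222, 222, 219, 205, 133, 110, 109, 201, 219, 220, 220, 219, 219, 218, 218, 220, 220, 219, 193, 108, 109], [-0.258, 2.964])
([166, 219, 221, 222, 222, 222, 222, 222, 221, 222, 222, 217, 217, 158, 113, 101, 174, 215, 219, 219, 219, 219, 217, 218, 219, 219, 213, 164, 100, 112], [-0.326, 3.03])
([177, 217, 227, 225, 224, 223, 224, 225, 227, 228, 228, 230, 225, 191, 133, 117, 161, 201, 212, 216, 219, 224, 228, 227, 228, 225, 206, 162, 120, 125], [-0.336, 3.087])
([192, 219, 225, 218, 219, 216, 217, 219, 223, 225, 226, 229, 229, 208, 150, 115, 142, 186, 201, 205, 208, 217, 224, 224, 225, 219, 193, 146, 117, 137], [-0.401, -3.124])
```

Estimates: hammer axis (536.5,175.5) at yaw -0.49, ring at about (512.5,-150.5), slot yaw about -0.22. I'll move above the hammer.

>>> play_rows(rows=[{"dp": [-0.815,-0.49,0],"turn": [0,0,0],"fingers": 0},{"dp": [-0.815,-0.49,0],"turn": [0,0,0],"fingers": 0},{"dp": [-0.815,-0.49,0],"turn": [0,0,0],"fingers": 0},{"dp": [-0.815,-0.49,0],"turn": [0,0,0],"fingers": 0},{"dp": [-0.815,-0.49,0],"turn": [0,0,0],"fingers": 0}])

```text
clock: 0.72
eef_pos: [356.7, 419.8, 231.3]
tcp_rot: [3.141, 0.0, 2.74]
contact_force: [1.1, -0.4, 0.2]
opening: 0.998
grasp_force: 0.0
```

>>> play_rows(rows=[{"dp": [-0.815,-0.49,0],"turn": [0,0,0],"fingers": 0},{"dp": [-0.815,-0.49,0],"turn": [0,0,0],"fingers": 0},{"dp": [-0.815,-0.49,0],"turn": [0,0,0],"fingers": 0},{"dp": [-0.815,-0.49,0],"turn": [0,0,0],"fingers": 0},{"dp": [-0.815,-0.49,0],"turn": [0,0,0],"fingers": 0}])

```text
clock: 1.13
eef_pos: [468.6, 265.7, 231.5]
tcp_rot: [3.141, 0.0, 2.74]
contact_force: [0.0, 0.1, -0.3]
opening: 1.0
grasp_force: 0.0
```

>>> play_rows(rows=[{"dp": [-0.815,-0.49,0],"turn": [0,0,0],"fingers": 0},{"dp": [-0.815,-0.49,0],"turn": [0,0,0],"fingers": 0},{"dp": [-0.815,-0.49,0],"turn": [0,0,0],"fingers": 0},{"dp": [0,0,0],"turn": [0,0,0.86],"fingers": 0},{"dp": [0,0,0],"turn": [0,0,0],"fingers": 0}])

```text
clock: 1.55
eef_pos: [535.8, 173.2, 231.2]
tcp_rot: [-3.141, -0.0, 2.642]
contact_force: [-0.0, -0.2, -0.4]
opening: 1.0
grasp_force: 0.0
```

>>> play_rows(rows=[{"dp": [0.01,0.06,0.6],"turn": [0,0,0],"fingers": 0.2},{"dp": [0,0,0.7],"turn": [0,0,0],"fingers": 0.3},{"dp": [0,0,0.7],"turn": [0,0,0],"fingers": 0.4},{"dp": [0,0,0.6],"turn": [0,0,0],"fingers": 0.5},{"dp": [0,0,0],"turn": [0,0,0],"fingers": 0.5}], force=30)

```text
clock: 1.97
eef_pos: [531.9, 177.2, 123.0]
tcp_rot: [-3.136, -0.005, 2.653]
contact_force: [-2.3, -0.6, -0.5]
opening: 0.502
grasp_force: 0.0
```

Run:
```python
from h import *
f=grab('top','t4');g=grab('scene','s4')
a=cv2.resize(f['pixels'][145:225,160:240],(500,500),interpolation=3);b=cv2.resize(g['pixels'][110:190,200:248],(300,500),interpolation=3)
cv2.imwrite('pics/c4.png',np.hstack([a,b])[:,:,::-1]);print(r.sense()['contact_force'])
```

```text
[ 7.93096995e-01  3.01307561e-05 -1.01338242e-01]
```

View pics/c4.png

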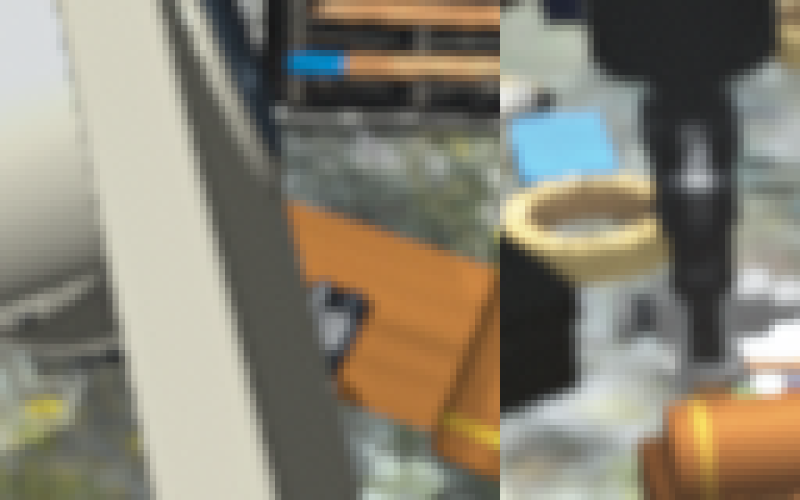

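The crop shows the fingers straddling the head, with nothing touched. I'll check the settled pose.

>>> play_rows(rows=[{"dp": [0,0,0],"turn": [0,0,0],"fingers": 0.5}])

```text
clock: 2.15
eef_pos: [536.3, 178.1, 128.8]
tcp_rot: [3.14, 0.001, 2.651]
contact_force: [0.4, 0.6, -0.7]
opening: 0.503
grasp_force: 0.0
```

>>> play_rows(rows=[{"dp": [-0.035,-0.035,0.03],"turn": [0,0,0],"fingers": 0.5},{"dp": [0,0,0],"turn": [0,0,0],"fingers": 0.65},{"dp": [0,0,0],"turn": [0,0,0],"fingers": 0.75},{"dp": [0,0,0],"turn": [0,0,0],"fingers": 0.85},{"dp": [0,0,0],"turn": [0,0,0],"fingers": 1}], force=50)

```text
clock: 2.57
eef_pos: [536.8, 175.4, 127.2]
tcp_rot: [3.141, 0.001, 2.65]
contact_force: [-1.1, -0.9, 6.6]
opening: 0.226
grasp_force: 48.8
```

>>> play_rows(rows=[{"dp": [0,0,0],"turn": [0,0,0],"fingers": 1},{"dp": [0,0,0],"turn": [0,0,0],"fingers": 1},{"dp": [0,0,0],"turn": [0,0,0],"fingers": 1}], force=50)

```text
clock: 2.82
eef_pos: [536.8, 175.4, 127.2]
tcp_rot: [3.141, 0.001, 2.65]
contact_force: [-0.4, -0.8, 5.9]
opening: 0.222
grasp_force: 48.8
```

>>> play_rows(rows=[{"dp": [0,0,-0.2],"turn": [0,0,0],"fingers": 1},{"dp": [0,0,-0.4],"turn": [0,0,0],"fingers": 1},{"dp": [0,0,-0.5],"turn": [0,0,0],"fingers": 1},{"dp": [0,0,-0.6],"turn": [0,0,0],"fingers": 1},{"dp": [0,0,-0.6],"turn": [0,0,0],"fingers": 1}])

```text
clock: 3.23
eef_pos: [535.6, 175.2, 219.2]
tcp_rot: [-3.141, -0.001, 2.65]
contact_force: [-0.3, 0.2, -2.0]
opening: 0.226
grasp_force: 49.3
```

>>> play_rows(rows=[{"dp": [0,0,-0.6],"turn": [0,0,0],"fingers": 1},{"dp": [0,0,-0.6],"turn": [0,0,0],"fingers": 1},{"dp": [0,0,-0.5],"turn": [0,0,0],"fingers": 1},{"dp": [0,0,-0.3],"turn": [0,0,0],"fingers": 1},{"dp": [0,0,0],"turn": [0,0,0],"fingers": 1}])

```text
clock: 3.65
eef_pos: [537.3, 175.7, 301.1]
tcp_rot: [3.138, 0.003, 2.65]
contact_force: [0.8, -0.8, -2.2]
opening: 0.226
grasp_force: 49.4
```

Run:
```python
from h import *
g=grab('scene','s5');s=r.sense();print(s['eef_pos'],s['tcp_rot'],s['contact_force'],s['wrist_torque'],s['opening'])
p=s['eef_pos'];u,v=map(int,proj(g,p));print(u,v,proj(g,p),proj(g,p-[0,0,115]))
cv2.imwrite('pics/c5.png',cv2.resize(g['pixels'][max(v-25,0):v+75,u-60:u+60],(720,600),interpolation=3)[:,:,::-1])
```

```text
[536.55074713 175.48926544 299.06774426] [3.14008492e+00 1.41304542e-03 2.64970736e+00] [-0.16048917  0.99919675 -1.57710014] [-0.00950591 -0.01548569 -0.03356976] 0.22314295058198622
229 99 (np.float64(229.62099649067943), np.float64(99.50638300866558)) (np.float64(232.58006179817534), np.float64(143.76180419272325))
```

View pics/c5.png

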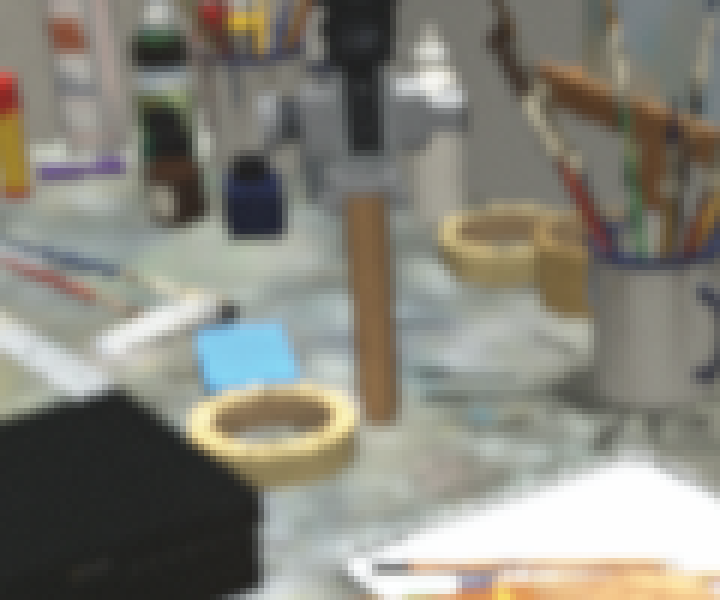

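The hammer is held upright. Its butt appears at (232,144), as predicted. I'll carry it over the ring and keep the yaw off the slot for now.

>>> play_rows(rows=[{"dp": [-0.2,-0.4,0],"turn": [0,0,0],"fingers": 1},{"dp": [-0.35,-0.8,0],"turn": [0,0,0],"fingers": 1},{"dp": [-0.35,-0.8,0],"turn": [0,0,0],"fingers": 1},{"dp": [-0.35,-0.8,0],"turn": [0,0,0],"fingers": 1},{"dp": [-0.35,-0.8,0],"turn": [0,0,0],"fingers": 1}])

```text
clock: 4.12
eef_pos: [523.2, 16.9, 296.2]
tcp_rot: [-3.14, -0.003, 2.65]
contact_force: [1.1, 0.0, -2.1]
opening: 0.228
grasp_force: 49.4
```

>>> play_rows(rows=[{"dp": [-0.35,-0.8,0],"turn": [0,0,0],"fingers": 1},{"dp": [-0.35,-0.8,0],"turn": [0,0,0],"fingers": 1},{"dp": [-0.35,-0.8,0],"turn": [0,0,0],"fingers": 1},{"dp": [-0.35,-0.8,0],"turn": [0,0,0],"fingers": 1},{"dp": [-0.31,-0.675,0],"turn": [0,0,0],"fingers": 1}])

```text
clock: 4.53
eef_pos: [510.2, -152.6, 296.2]
tcp_rot: [-3.141, -0.003, 2.649]
contact_force: [0.8, -0.4, -2.1]
opening: 0.223
grasp_force: 49.4
```

>>> play_rows(rows=[{"dp": [0,0,0.4],"turn": [0,0,0],"fingers": 1},{"dp": [0,0,0.6],"turn": [0,0,0],"fingers": 1},{"dp": [0,0,0],"turn": [0,0,0],"fingers": 1},{"dp": [0,0,0],"turn": [0,0,0],"fingers": 1},{"dp": [0,0,0],"turn": [0,0,0],"fingers": 1}])

```text
clock: 4.95
eef_pos: [511.6, -150.4, 258.0]
tcp_rot: [-3.141, -0.001, 2.65]
contact_force: [0.1, 0.1, -1.5]
opening: 0.223
grasp_force: 49.5
```

Run:
```python
from h import *
g=grab('scene','s6');f=grab('top','t6');s=r.sense();p=s['eef_pos'];print(p,s['tcp_rot'],s['contact_force'],s['wrist_torque'])
print(proj(g,p-[0,0,115]),proj(f,p),proj(g,[512.5,-150.5,125]))
a=cv2.resize(g['pixels'][190:260,275:355],(560,490),interpolation=3)
cv2.imwrite('pics/c6.png',a[:,:,::-1])
```

```text
[ 512.27158655 -150.45747981  258.96096976] [3.14134246e+00 1.15461715e-03 2.65045062e+00] [ 0.3147851  -0.73474343 -3.1533821 ] [-0.00792864  0.02949268 -0.03734852]
(np.float64(311.1547457254916), np.float64(222.0854018477607)) (np.float64(373.6532010924749), np.float64(187.1351558551318)) (np.float64(310.711113124449), np.float64(229.66652321939492))
```

View pics/c6.png

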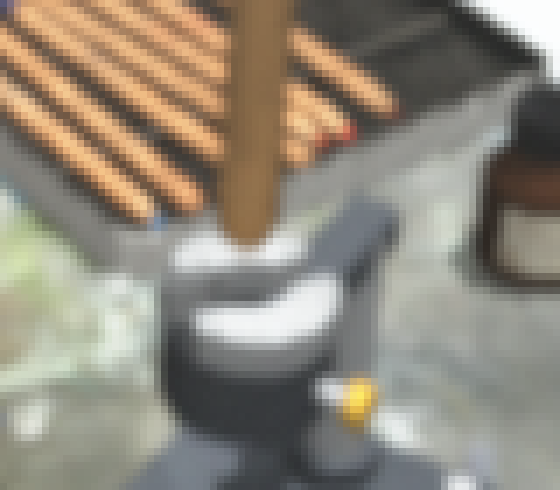

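The crop shows the handle centred at column 310.7 and the ring at 311.2, so they're aligned within a millimetre or so. I'll lower slowly and watch the forces.

>>> play_rows(rows=[{"dp": [0,0,0.15],"turn": [0,0,0],"fingers": 1},{"dp": [0,0,0.15],"turn": [0,0,0],"fingers": 1},{"dp": [0,0,0.1],"turn": [0,0,0],"fingers": 1},{"dp": [0,0,0.1],"turn": [0,0,0],"fingers": 1},{"dp": [0,0,0.05],"turn": [0,0,0],"fingers": 1}])

```text
clock: 5.47
eef_pos: [511.4, -150.5, 235.3]
tcp_rot: [-3.141, -0.001, 2.65]
contact_force: [0.1, 0.2, -2.4]
opening: 0.226
grasp_force: 49.6
```

>>> play_rows(rows=[{"dp": [0,0,0.05],"turn": [0,0,0],"fingers": 1},{"dp": [0,0,0.05],"turn": [0,0,0],"fingers": 1},{"dp": [0,0,0],"turn": [0,0,0],"fingers": 1}])

```text
clock: 5.72
eef_pos: [511.6, -150.7, 231.7]
tcp_rot: [-3.142, -0.0, 2.65]
contact_force: [0.3, 0.9, -3.4]
opening: 0.22
grasp_force: 49.6
```

>>> play_rows(rows=[{"dp": [0,0,0.06],"turn": [0,0,0],"fingers": 1},{"dp": [0,0,0.06],"turn": [0,0,0],"fingers": 1},{"dp": [0,0,0.06],"turn": [0,0,0],"fingers": 1},{"dp": [0,0,0],"turn": [0,0,0],"fingers": 1}])

```text
clock: 6.05
eef_pos: [511.6, -150.6, 224.4]
tcp_rot: [3.142, -0.0, 2.65]
contact_force: [1.5, -1.3, -1.9]
opening: 0.225
grasp_force: 49.6
```

>>> play_rows(rows=[{"dp": [0,0,0.06],"turn": [0,0,0],"fingers": 1},{"dp": [0,0,0.06],"turn": [0,0,0],"fingers": 1},{"dp": [0,0,0.06],"turn": [0,0,0],"fingers": 1},{"dp": [0,0,0],"turn": [0,0,0],"fingers": 1}])

```text
clock: 6.38
eef_pos: [511.8, -150.7, 217.3]
tcp_rot: [3.142, 0.0, 2.65]
contact_force: [1.6, -0.2, -3.2]
opening: 0.219
grasp_force: 49.5
```

>>> play_rows(rows=[{"dp": [-0.01,0.005,0.1],"turn": [0,0,0],"fingers": 1},{"dp": [0,0,0.15],"turn": [0,0,0],"fingers": 1},{"dp": [0,0,0.15],"turn": [0,0,0],"fingers": 1},{"dp": [0,0,0.15],"turn": [0,0,0],"fingers": 1},{"dp": [0,0,0.1],"turn": [0,0,0],"fingers": 1}])

```text
clock: 6.8
eef_pos: [512.1, -150.7, 190.8]
tcp_rot: [3.142, -0.0, 2.65]
contact_force: [1.2, 1.0, -1.5]
opening: 0.225
grasp_force: 49.8
```

>>> play_rows(rows=[{"dp": [0,0,0.15],"turn": [0,0,0],"fingers": 1},{"dp": [0,0,0.15],"turn": [0,0,0],"fingers": 1},{"dp": [0,0,0.15],"turn": [0,0,0],"fingers": 1},{"dp": [0,0,0.15],"turn": [0,0,0],"fingers": 1},{"dp": [0,0,0.1],"turn": [0,0,0],"fingers": 1}])

```text
clock: 7.22
eef_pos: [512.1, -150.7, 162.9]
tcp_rot: [-3.142, -0.0, 2.65]
contact_force: [1.0, 0.2, -1.7]
opening: 0.226
grasp_force: 49.7
```

>>> play_rows(rows=[{"dp": [0,0,0.1],"turn": [0,0,0],"fingers": 1},{"dp": [0,0,0.05],"turn": [0,0,0],"fingers": 1},{"dp": [0,0,0.05],"turn": [0,0,0],"fingers": 1},{"dp": [0,0,0.0],"turn": [0,0,0],"fingers": 1},{"dp": [0,0,0],"turn": [0,0,0],"fingers": 1}])

```text
clock: 7.63
eef_pos: [512.1, -150.7, 155.7]
tcp_rot: [-3.142, -0.0, 2.65]
contact_force: [0.2, 0.1, -3.4]
opening: 0.224
grasp_force: 49.6
```

>>> play_rows(rows=[{"dp": [0,0,0.05],"turn": [0,0,0],"fingers": 1},{"dp": [0,0,0.05],"turn": [0,0,0],"fingers": 1},{"dp": [0,0,0.04],"turn": [0,0,0],"fingers": 1},{"dp": [0,0,0.0],"turn": [0,0,0],"fingers": 1}])

```text
clock: 7.97
eef_pos: [512.1, -150.7, 149.8]
tcp_rot: [-3.142, -0.0, 2.65]
contact_force: [0.7, -0.4, -2.1]
opening: 0.226
grasp_force: 49.6
```

>>> play_rows(rows=[{"dp": [0,0,0.02],"turn": [0,0,0],"fingers": 1},{"dp": [0,0,0],"turn": [0,0,0],"fingers": 1}])

```text
clock: 8.13
eef_pos: [512.1, -150.7, 149.2]
tcp_rot: [-3.142, -0.0, 2.65]
contact_force: [0.4, 0.2, -2.8]
opening: 0.227
grasp_force: 49.6
```

>>> play_rows(rows=[{"dp": [0,0,0.02],"turn": [0,0,0],"fingers": 1},{"dp": [0,0,0],"turn": [0,0,0],"fingers": 1}])

```text
clock: 8.3
eef_pos: [512.1, -150.7, 148.4]
tcp_rot: [-3.142, -0.0, 2.65]
contact_force: [1.1, -0.2, -2.9]
opening: 0.229
grasp_force: 49.6
```

>>> play_rows(rows=[{"dp": [0,0,0.015],"turn": [0,0,0],"fingers": 1},{"dp": [0,0,0],"turn": [0,0,0],"fingers": 1}])

```text
clock: 8.47
eef_pos: [512.1, -150.7, 147.8]
tcp_rot: [-3.142, -0.0, 2.65]
contact_force: [0.7, 0.6, -3.1]
opening: 0.222
grasp_force: 49.6
```

>>> play_rows(rows=[{"dp": [0,0,0.015],"turn": [0,0,0],"fingers": 1},{"dp": [0,0,0],"turn": [0,0,0],"fingers": 1}])

```text
clock: 8.63
eef_pos: [512.1, -150.7, 147.3]
tcp_rot: [-3.142, -0.0, 2.65]
contact_force: [-0.1, 0.5, -2.0]
opening: 0.225
grasp_force: 49.7
```

>>> play_rows(rows=[{"dp": [0,0,0.015],"turn": [0,0,0],"fingers": 1},{"dp": [0,0,0],"turn": [0,0,0],"fingers": 1}])

```text
clock: 8.8
eef_pos: [512.2, -150.7, 147.1]
tcp_rot: [3.142, 0.0, 2.65]
contact_force: [-1.8, 0.2, 3.8]
opening: 0.224
grasp_force: 50.7
```

Contact at TCP z 147, as expected for the bar resting on the flat top. I'll turn toward the slot under a light preload.

>>> play_rows(rows=[{"dp": [0,0,0.006],"turn": [0,0,-0.25],"fingers": 1},{"dp": [0,0,0],"turn": [0,0,-0.25],"fingers": 1},{"dp": [0,0,0],"turn": [0,0,0],"fingers": 1}])

```text
clock: 9.05
eef_pos: [512.4, -150.8, 146.9]
tcp_rot: [3.142, 0.001, 2.703]
contact_force: [-0.9, 0.1, 4.7]
opening: 0.224
grasp_force: 50.5
```

>>> play_rows(rows=[{"dp": [0,0,0],"turn": [0,0,-0.25],"fingers": 1},{"dp": [0,0,0],"turn": [0,0,-0.25],"fingers": 1},{"dp": [0,0,0],"turn": [0,0,0],"fingers": 1}])

```text
clock: 9.3
eef_pos: [512.4, -151.0, 146.7]
tcp_rot: [-3.141, 0.001, 2.755]
contact_force: [-0.1, -1.9, 3.4]
opening: 0.225
grasp_force: 50.4
```

>>> play_rows(rows=[{"dp": [0,0,0],"turn": [0,0,-0.25],"fingers": 1},{"dp": [0,0,0],"turn": [0,0,-0.25],"fingers": 1},{"dp": [0,0,0],"turn": [0,0,0],"fingers": 1}])

```text
clock: 9.55
eef_pos: [512.2, -150.8, 146.4]
tcp_rot: [-3.142, 0.0, 2.807]
contact_force: [0.4, 1.2, -2.5]
opening: 0.223
grasp_force: 49.6
```

The force is gone at yaw 2.807, so the bar is over the slot edge. I'll turn a bit more toward the centre and test by lowering.

>>> play_rows(rows=[{"dp": [0,0,0],"turn": [0,0,-0.3],"fingers": 1},{"dp": [0,0,0],"turn": [0,0,-0.3],"fingers": 1},{"dp": [0,0,0.015],"turn": [0,0,0],"fingers": 1},{"dp": [0,0,0],"turn": [0,0,0],"fingers": 1}])

```text
clock: 9.88
eef_pos: [512.2, -150.6, 145.6]
tcp_rot: [3.141, -0.0, 2.868]
contact_force: [0.9, 0.2, -2.6]
opening: 0.226
grasp_force: 49.7
```

>>> play_rows(rows=[{"dp": [0,0,0.02],"turn": [0,0,0],"fingers": 1},{"dp": [0,0,0],"turn": [0,0,0],"fingers": 1}])

```text
clock: 10.05
eef_pos: [512.1, -150.7, 144.8]
tcp_rot: [3.142, -0.0, 2.868]
contact_force: [2.0, -0.5, -2.9]
opening: 0.224
grasp_force: 49.6
```

>>> play_rows(rows=[{"dp": [0,0,0.03],"turn": [0,0,0],"fingers": 1},{"dp": [0,0,0.03],"turn": [0,0,0],"fingers": 1},{"dp": [0,0,0.03],"turn": [0,0,0],"fingers": 1},{"dp": [0,0,0],"turn": [0,0,0],"fingers": 1}])

```text
clock: 10.38
eef_pos: [512.1, -150.7, 141.2]
tcp_rot: [-3.142, -0.0, 2.869]
contact_force: [1.4, -0.1, -3.7]
opening: 0.225
grasp_force: 49.7
```

>>> play_rows(rows=[{"dp": [0,0,0.03],"turn": [0,0,0],"fingers": 1},{"dp": [0,0,0.03],"turn": [0,0,0],"fingers": 1},{"dp": [0,0,0],"turn": [0,0,0],"fingers": 1}])

```text
clock: 10.63
eef_pos: [512.1, -150.7, 138.8]
tcp_rot: [3.142, -0.0, 2.87]
contact_force: [1.3, -0.1, -2.7]
opening: 0.226
grasp_force: 49.7
```

>>> play_rows(rows=[{"dp": [0,0,0.02],"turn": [0,0,0],"fingers": 1},{"dp": [0,0,0],"turn": [0,0,0],"fingers": 1}])

```text
clock: 10.8
eef_pos: [512.1, -150.7, 138.2]
tcp_rot: [-3.142, -0.0, 2.87]
contact_force: [1.6, 0.0, -2.7]
opening: 0.228
grasp_force: 49.7
```

>>> play_rows(rows=[{"dp": [0,0,0.015],"turn": [0,0,0],"fingers": 1},{"dp": [0,0,0],"turn": [0,0,0],"fingers": 1}])

```text
clock: 10.97
eef_pos: [512.1, -150.7, 137.6]
tcp_rot: [-3.142, -0.0, 2.87]
contact_force: [0.5, -0.6, -2.0]
opening: 0.22
grasp_force: 49.6
```

>>> play_rows(rows=[{"dp": [0,0,0.015],"turn": [0,0,0],"fingers": 1},{"dp": [0,0,0],"turn": [0,0,0],"fingers": 1},{"dp": [0,0,0],"turn": [0,0,0],"fingers": 1}])

```text
clock: 11.22
eef_pos: [512.2, -150.7, 137.3]
tcp_rot: [-3.142, 0.0, 2.87]
contact_force: [-0.1, 0.3, 1.5]
opening: 0.226
grasp_force: 50.2
```

>>> play_rows(rows=[{"dp": [0,0,0.01],"turn": [0,0,0],"fingers": 1},{"dp": [0,0,0],"turn": [0,0,0],"fingers": 1},{"dp": [0,0,0],"turn": [0,0,0],"fingers": 1}])

```text
clock: 11.47
eef_pos: [512.2, -150.7, 137.2]
tcp_rot: [-3.142, 0.0, 2.87]
contact_force: [-1.7, 0.5, 6.5]
opening: 0.228
grasp_force: 51.0
```

The flange is seated, 9.9 mm below the earlier rest height, at about 9 N. I'll release and back off.

>>> play_rows(rows=[{"dp": [0,0,0],"turn": [0,0,0],"fingers": 0.7},{"dp": [0,0,0],"turn": [0,0,0],"fingers": 0.6},{"dp": [0,0,0],"turn": [0,0,0],"fingers": 0.45},{"dp": [0,0,0],"turn": [0,0,0],"fingers": 0.4},{"dp": [0,0,0],"turn": [0,0,0],"fingers": 0.4}])

```text
clock: 11.88
eef_pos: [512.0, -150.7, 136.5]
tcp_rot: [-3.142, -0.0, 2.87]
contact_force: [-0.9, 0.0, -0.0]
opening: 0.597
grasp_force: 0.0
```

>>> play_rows(rows=[{"dp": [0,0,-0.2],"turn": [0,0,0],"fingers": 0.4},{"dp": [0,0,-0.4],"turn": [0,0,0],"fingers": 0.4},{"dp": [0,0,-0.6],"turn": [0,0,0],"fingers": 0.4},{"dp": [0,0,-0.7],"turn": [0,0,0],"fingers": 0.4},{"dp": [0,0,-0.7],"turn": [0,0,0],"fingers": 0.4}])

```text
clock: 12.3
eef_pos: [511.7, -150.6, 242.1]
tcp_rot: [3.142, -0.001, 2.87]
contact_force: [-0.0, 0.1, -0.3]
opening: 0.595
grasp_force: 0.0
```

>>> play_rows(rows=[{"dp": [0.5,0.5,-0.4],"turn": [0,0,0],"fingers": 0.4},{"dp": [0.6,0.6,0],"turn": [0,0,0],"fingers": 0.4},{"dp": [0.6,0.6,0],"turn": [0,0,0],"fingers": 0.4},{"dp": [0.6,0.6,0],"turn": [0,0,0],"fingers": 0.4},{"dp": [0,0,0],"turn": [0,0,0],"fingers": 0.4}])

```text
clock: 12.72
eef_pos: [445.1, -33.9, 257.1]
tcp_rot: [3.14, -0.002, 2.871]
contact_force: [0.4, -0.9, -0.2]
opening: 0.595
grasp_force: 0.0
```

Run:
```python
from h import *
f=grab('top','t7');g=grab('scene','s7')
a=cv2.resize(g['pixels'][180:300,260:360],(400,480),interpolation=3);b=cv2.resize(f['pixels'][140:240,300:400],(400,480),interpolation=3)
cv2.imwrite('pics/c7.png',np.hstack([a,b])[:,:,::-1])
```

```text
(no output)
```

View pics/c7.png

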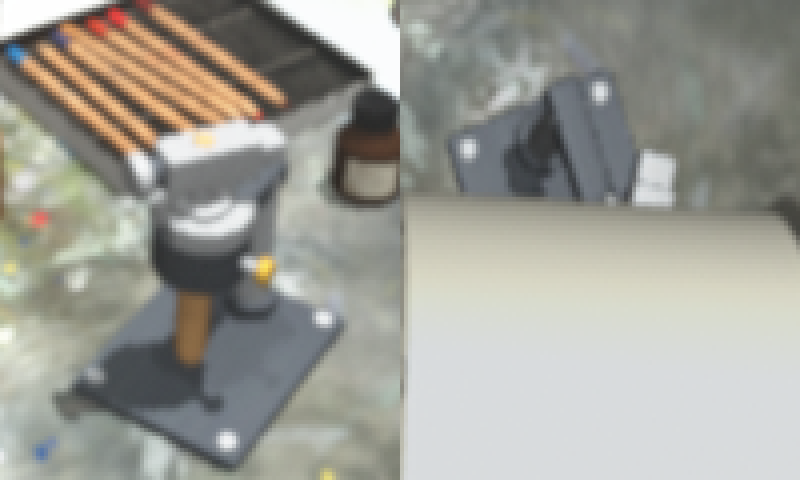

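The hammer stands seated in the holder with its flange on the collar (crop at about (208,213)) and the gripper clear. I'm handing in.

```bash
python3 -c "
from rig import r
print(r.sign_off())"
```

```text
the job is handed in; nothing more can be done
None
```

The tack hammer is seated in the holder with its flange on the collar and released, at about 13 s of robot time with contact forces around 10 N at most. The mallet was never touched and should still stand in the rack, though I did not check it in a final picture.

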